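Sort the sample vials and throw out the broken ones

TASK

Load the five loose vials on the bench for the next gas-chromatograph run: stand the unbroken tall vials in the tall-vial tray and the unbroken short one in the short-vial tray, one to a cell, upright and without dropping them. Put the two broken vials (no cap, jagged open top) into the glass-waste bin through its sprung flap, which has to be pushed down and held open while the vial drops. Leave the vials that already stand in the trays where they are.

Things in the scene. Friction and masses are not known exactly. Their poses are not given: they have to be found in the camera images.
- vial_tall_1: Unbroken screw-cap amber glass sample vial, 27.5 mm in diameter, white ribbed cap 24 mm in diameter and 13 mm high. Tall kind, 95 mm high in all, about 60 g; stands loose on the bench. Origin: centre of its underside, z up.
- vial_tall_2: Unbroken screw-cap amber glass sample vial, 27.5 mm in diameter, white ribbed cap 24 mm in diameter and 13 mm high. Tall kind, 95 mm high in all, about 60 g; stands loose on the bench. Origin: centre of its underside, z up.
- vial_short_1: Unbroken screw-cap amber glass sample vial, 27.5 mm in diameter, white ribbed cap 24 mm in diameter and 13 mm high. Short kind, 57 mm high in all, about 40 g; stands loose on the bench. Origin: centre of its underside, z up.
- broken_tall: Broken tall vial (reject): open amber glass tube 27.5 mm in diameter without neck or cap, jagged top edge, straight glass for the lowest 70 mm, 78 mm high at the longest splinter, about 40 g; stands loose on the bench. Origin: centre of its underside, z up.
- broken_short: Broken short vial (reject): open amber glass tube 27.5 mm in diameter without neck or cap, jagged top edge, straight glass for the lowest 38 mm, 46 mm high at the longest splinter, about 30 g; stands loose on the bench. Origin: centre of its underside, z up.
- vial_tall_0: Unbroken screw-cap amber glass sample vial, 27.5 mm in diameter, white ribbed cap 24 mm in diameter and 13 mm high. Tall kind, 95 mm high; already stands in the tall-vial tray and stays there. Origin: centre of its underside, z up.
- vial_short_0: Unbroken screw-cap amber glass sample vial, 27.5 mm in diameter, white ribbed cap 24 mm in diameter and 13 mm high. Short kind, 57 mm high; already stands in the short-vial tray and stays there. Origin: centre of its underside, z up.
- tray_tall: White plastic one-row tray fixed to the bench, 48 (x) by 138 (y) mm, open on top, walls and floor 3 mm thick, walls 40 mm high: the tall-vial tray. Three cells, 42 mm square inside, centred at y = -45, 0 and +45 mm; each takes one standing vial; the one at +45 is already filled by vial_tall_0. Origin: centre of its underside.
- tray_short: White plastic one-row tray fixed to the bench, 48 (x) by 138 (y) mm, open on top, walls and floor 3 mm thick, walls 22 mm high: the short-vial tray. Three cells, 42 mm square inside, centred at y = -45, 0 and +45 mm; each takes one standing vial; the one at +45 is already filled by vial_short_0. Origin: centre of its underside.
- glass_bin: Grey waste bin fixed to the bench, 150 (x) by 120 (y) by 200 mm high, origin under its centre. Slot in the white lid, centred: 94 (x) by 66 (y) mm, closed by a flush steel flap hinged at the slot's +x edge (dark barrel), swinging down into the bin to 86 deg. Spring 0.05 N m shut, 0.12 open: holds a vial's weight. Fingers 35 mm deep, closing along x, opened to 48 mm, hold it clear of the vial.
There are look-alikes about, which are no part of the job. Leave any green or purple look-alike of the vial_tall_1 alone.

How it is judged:
At the end, for the whole second after the job is handed in: Three tall vials stand in the tall-vial tray and two short ones in the short-vial tray: on its floor (to 7 mm), within 0.15 rad of upright; both broken vials lie in the glass-waste bin, less than 120 mm above its underside; all at rest (x of vial_tall_0 in the frame of tray_tall between -0.024 and 0.024 m and y of vial_tall_0 in the frame of tray_tall between -0.069 and 0.069 m and z of vial_tall_0 in the frame of tray_tall between 0 and 0.01 m and angle between each of vial_tall_0, vial_tall_1, vial_tall_2, vial_short_0, vial_short_1's own z axis and vertical below 0.15 rad and linear speed of each of vial_tall_0, vial_tall_1, vial_tall_2, vial_short_0, vial_short_1 below 0.02 m/s and x of vial_tall_1 in the frame of tray_tall between -0.024 and 0.024 m and y of vial_tall_1 in the frame of tray_tall between -0.069 and 0.069 m and z of vial_tall_1 in the frame of tray_tall between 0 and 0.01 m and x of vial_tall_2 in the frame of tray_tall between -0.024 and 0.024 m and y of vial_tall_2 in the frame of tray_tall between -0.069 and 0.069 m and z of vial_tall_2 in the frame of tray_tall between 0 and 0.01 m and x of vial_short_0 in the frame of tray_short between -0.024 and 0.024 m and y of vial_short_0 in the frame of tray_short between -0.069 and 0.069 m and z of vial_short_0 in the frame of tray_short between 0 and 0.01 m and x of vial_short_1 in the frame of tray_short between -0.024 and 0.024 m and y of vial_short_1 in the frame of tray_short between -0.069 and 0.069 m and z of vial_short_1 in the frame of tray_short between 0 and 0.01 m and x of broken_tall in the frame of glass_bin between -0.075 and 0.075 m and y of broken_tall in the frame of glass_bin between -0.06 and 0.06 m and z of broken_tall in the frame of glass_bin between 0 and 0.12 m and linear speed of each of broken_tall, broken_short below 0.03 m/s and x of broken_short in the frame of glass_bin between -0.075 and 0.075 m and y of broken_short in the frame of glass_bin between -0.06 and 0.06 m and z of broken_short in the frame of glass_bin between 0 and 0.12 m); the robot touches nothing.
It fails at once if an unbroken vial is knocked over or tipped by more than 35 degrees (angle between any of vial_tall_0, vial_tall_1, vial_tall_2, vial_short_0, vial_short_1's own z axis and vertical above 0.61 rad).
It fails at once if an unbroken vial is let fall from more than about 30 mm ((linear speed of vial_tall_0 above 0.8 m/s and contact force between the fingers and vial_tall_0 below 0.05 N) or (linear speed of vial_tall_1 above 0.8 m/s and contact force between the fingers and vial_tall_1 below 0.05 N) or (linear speed of vial_tall_2 above 0.8 m/s and contact force between the fingers and vial_tall_2 below 0.05 N) or (linear speed of vial_short_0 above 0.8 m/s and contact force between the fingers and vial_short_0 below 0.05 N) or (linear speed of vial_short_1 above 0.8 m/s and contact force between the fingers and vial_short_1 below 0.05 N)).
It fails at once if a vial that already stood in a tray is taken out or shifted by more than 30 mm (distance of any of vial_tall_0, vial_short_0 from where it was at the start of the episode above 0.03 m).
It also fails if it takes over 128 s, if anything falls off the work surface, if the arm or the gripper's body presses on something with over 40 N, if the wrist force passes 120 N, or if a joint passes its speed limit or range.

ROBOT

A 7-joint arm with a two-finger parallel gripper is mounted at the origin on the work surface. World frame = base frame: x ahead of the robot, y to its left, z up, the work surface at z = 0. Lengths are in m, angles in rad, forces in N, time in s.
With the tool pointing down it reaches from about 0.4 to 0.85 m from the base axis. Payload 10.4 kg.
Tool frame: the origin (TCP) lies between the finger pads; the fingertips stand 11 mm ahead of it and the grasp point (between the pads) lies 8 mm behind it; z points along the fingers, y is the direction in which the jaws open and shut (so a half turn about z gives the same grasp; the last joint's range is limited). The gripper opens to 87 mm and grips with 3 to 60 N. Pads are 19 mm wide; open, the fingers measure 117 mm over their backs; the gripper's body (75 mm by 190 mm) begins 51 mm behind the grasp point.
Start: joints at [1.301, 0.332, -0.065, 1.46, 0.022, 1.35, -0.088], TCP at [0.153, -0.606, 0.234] pointing down, gripper open.
Joint ranges: [-2.6, 2.6], [-0.5, 2.12], [-1.47, 1.34], [0.16, 2.42], [-1.27, 4.41], [0.06, 2.06], [-2.6, 2.6]. Speed limits (rad/s): [2.22, 2.22, 2.79, 2.79, 3.14, 3.14, 3.14].

INTERFACE

Orientations are given as a unit quaternion [x, y, z, w].
In Python, from bench import r, eyes gives the robot as it stands.
- The arm moves only by the shell command python3 -m inch 'ROWS' [FORCE]. ROWS is a JSON object of lists of equal length, an entry for each row: "translation": the shift along the world's x, y, z scaled (see below), a list of three; "rot": the turn, a rotation vector about the world's x, y, z scaled (see below), a list of three; "jaw": the finger opening in mm, from 0 to 87. In form: {"translation": [[tx, ty, tz], ...], "rot": [[ax, ay, az], ...], "jaw": [jaw, ...]}. A call has 1 to 20 rows; each row is the pose to reach, as a shift and turn from the pose measured when the call began; what a row does not reach only later rows make up. The controller multiplies each number of a shift by 100 mm and each number of a turn by 60 degrees. A row lasts 1/10 s, in which the tool goes at most 50 mm and 8.59 degrees, less where a joint would pass 70% of its speed; a pose out of reach is approached as far as the arm can. A call with a number of a shift or a turn outside -1 to 1 is refused whole. A call with a gripper value outside its range is refused whole. The fingers move at their own pace and stop on an object; FORCE is the grip in N (left out, the last holds). Time passes only in rows, so rows that repeat a pose let the fingers close. It gives the time, the measured TCP pose, the force and the opening at its end, in the units of the state.
- r.read_state(): the state, without advancing time (a new reading comes with each control period).
- eyes.camera(name): name is "scene" or "top" or "wrist"; returns the picture (480x640x3 uint8, blue, green, red); there is no depth.
- eyes.calibration(name): a dict with "fx", "fy", "cx", "cy" (pixels), "distortion" ([k1, k2, p1, p2, k3] as OpenCV has them; the pictures are not rectified), "R" (3x3) and "t" (3): a world point X has camera coordinates R X + t; the wrist camera has in their place "hand_eye" (4x4, takes a point from camera to tool coordinates, whose origin is the TCP and whose axes are the flange's). Camera axes: x right, y down, z forward; pixel columns grow to the right and rows downward; lengths in m; the calibration is good to about 2 mm. A picture is of the moment at which its call begins: read the wrist's pose just before it. calibration takes no time and is no camera call.
- r.close_job(): hands the job in, once; it reports no verdict.
The state is a dict: "time": time; "joint_positions": joint angles; "joint_vel": joint speeds; "joint_torque": joint torques, N m; "ee_pos": TCP position; "eef_rot": TCP orientation; "ft_force": force on the tool from outside, world axes, zero at the start; "torque": the same for the moment, N m; "width": finger opening in m.
Only numpy, scipy, OpenCV 4.12 (cv2) and the standard library are available. Lean on these libraries where they do the work, as an engineer would, in place of code of your own. Each camera call takes 0.05 s, during which the arm holds its last target. There are 200 camera calls.

## Working session

There is one attempt and no reset: what is moved stays moved. The work goes in short steps, Python scripts to look and compute and a shell command to move; the robot and the scene stay as the last step left them, time stands still between calls to the robot, and variables do not carry over. Pictures are saved under pics/ and viewed, about 12 in all and at most 16, crops included, and the job is handed in when it is done.

```bash
ls; mkdir -p pics
python3 - <<'E'
from bench import r, eyes
import cv2
print(r.read_state())
for n in ("top","scene"):
    cv2.imwrite(f"pics/{n}0.png",eyes.camera(n)); print(n,eyes.calibration(n))
print(eyes.calibration("wrist"))
E
```

```text
pics
{'time': 0.0, 'joint_positions': array([ 1.30138842,  0.33292031, -0.06468759,  1.46091927,  0.02159262,
        1.34991304, -0.08852486]), 'joint_vel': array([ 0.00117469,  0.00291183, -0.00108526,  0.00257007,  0.00176165,
        0.00267213,  0.00034447]), 'joint_torque': array([-7.16633622e-04, -6.23269987e+01,  2.41401064e-02, -3.89905536e+01,
       -6.14556950e-02,  3.97465797e-02,  1.00300788e-04]), 'ee_pos': array([ 0.15259378, -0.60570587,  0.23273418]), 'eef_rot': array([ 9.92396213e-01,  1.23082166e-01, -1.21622976e-04, -7.22264811e-04]), 'ft_force': array([-0.13345184,  0.1512884 , -0.5743137 ]), 'torque': array([0.01859955, 0.01255307, 0.05156514]), 'width': 0.08690921538120784}
top {'fx': 541.0310384848949, 'fy': 541.0310384848949, 'cx': 326.0146666237319, 'cy': 233.39656103329128, 'distortion': array([-0.01118453,  0.        ,  0.        ,  0.        ,  0.        ]), 'R': array([[ 0.01811144, -0.9997799 ,  0.01058915],
       [-0.99095468, -0.01935804, -0.13279338],
       [ 0.13296913, -0.00808829, -0.99108718]]), 't': array([-0.0071753 ,  0.53832604,  0.9713999
[... 251 characters left out ...]
],
       [ 0.77543077, -0.07837671, -0.62654945],
       [-0.62512867,  0.04457205, -0.77924802]]), 't': array([-0.06871415, -0.39460481,  1.21941625])}
{'fx': 413.34734566183363, 'fy': 413.34734566183363, 'cx': 321.99067070414327, 'cy': 235.52859410770333, 'distortion': array([-0.04130525,  0.        ,  0.        ,  0.        ,  0.        ]), 'hand_eye': array([[ 9.66913652e-04, -9.61554544e-01, -2.74612316e-01,
         7.55967015e-02],
       [ 9.99999454e-01,  1.03867956e-03, -1.15923173e-04,
        -3.20903167e-04],
       [ 3.96700654e-04, -2.74612054e-01,  9.61555023e-01,
        -1.50977758e-01],
       [ 0.00000000e+00,  0.00000000e+00,  0.00000000e+00,
         1.00000000e+00]])}
```

View pics/top0.png

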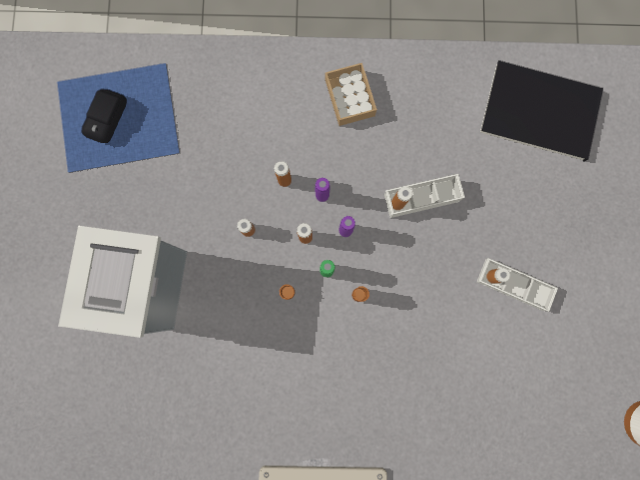

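View pics/scene0.png

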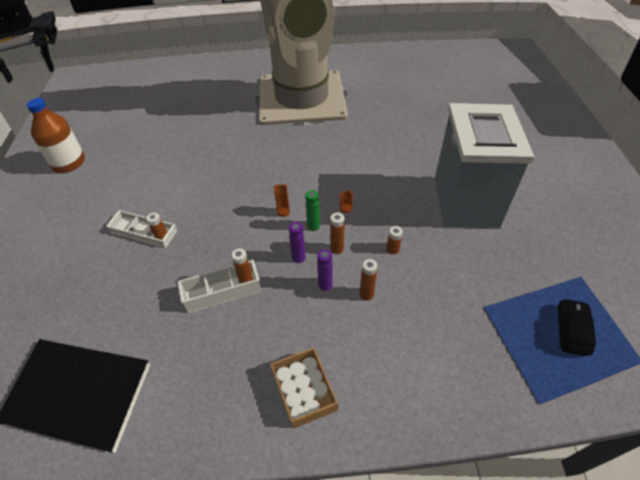

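Run:
```python
import cv2
im=cv2.imread("pics/top0.png")
def crop(n,x0,y0,x1,y1,s):
    cv2.imwrite(f"pics/{n}.png",cv2.resize(im[y0:y1,x0:x1],None,fx=s,fy=s,interpolation=cv2.INTER_CUBIC))
crop("c1",230,150,390,310,3.75)   
crop("c2",375,165,565,315,4)
crop("c3",50,215,170,345,4.5)
```

```text
(no output)
```

View pics/c1.png

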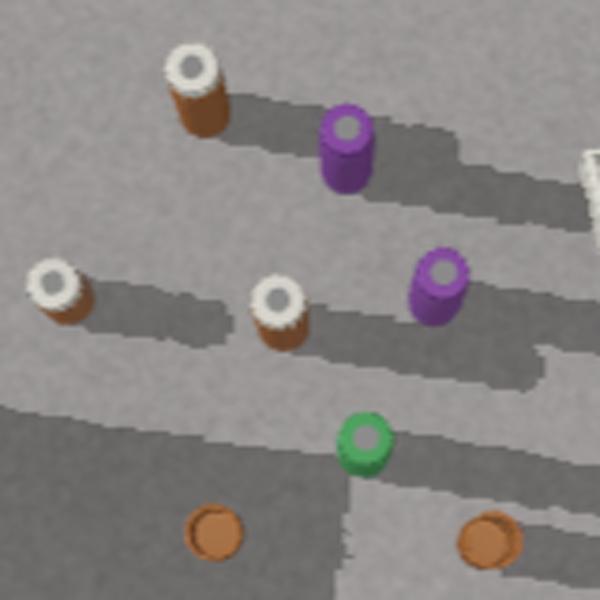

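View pics/c2.png

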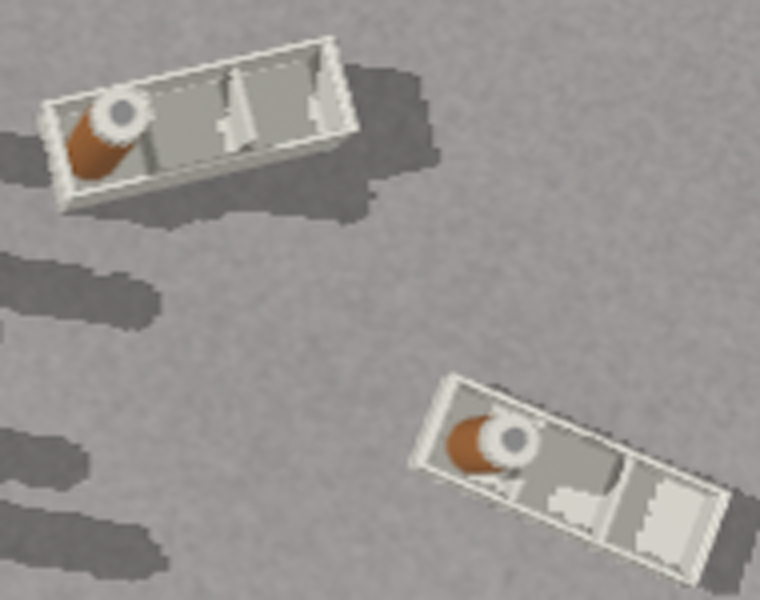

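View pics/c3.png

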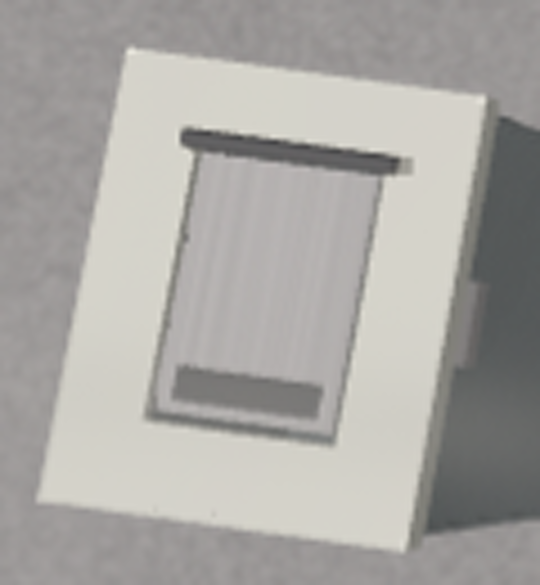

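```bash
cat > geo.py <<'E'
import numpy as np, cv2
from bench import r, eyes
from scipy.spatial.transform import Rotation as Ro
def ray(name,uv,z,pose=None):
    c=eyes.calibration(name)
    K=np.array([[c['fx'],0,c['cx']],[0,c['fy'],c['cy']],[0,0,1]])
    p=cv2.undistortPoints(np.array([[uv]],float),K,np.array(c['distortion']))[0,0]
    d=np.array([*p,1.])
    if name=="wrist":
        s=pose; Rt=Ro.from_quat(s['eef_rot']).as_matrix(); H=c['hand_eye']
        o=Rt@H[:3,3]+s['ee_pos']; d=Rt@H[:3,:3]@d
    else:
        o=-c['R'].T@c['t']; d=c['R'].T@d
    return o+d*(z-o[2])/d[2]
def proj(name,X):
    c=eyes.calibration(name)
    K=np.array([[c['fx'],0,c['cx']],[0,c['fy'],c['cy']],[0,0,1]])
    return cv2.projectPoints(np.array([X],float),cv2.Rodrigues(c['R'])[0],c['t'],K,np.array(c['distortion']))[0][0,0]
E
python3 - <<'E'
from geo import *
np.set_printoptions(precision=4,suppress=True)
def pt(c,o,s,z): return ray("top",[o[0]+(c[0]+.5)/s-.5,o[1]+(c[1]+.5)/s-.5],z)
A={'tallA':((192,68),.095),'tallB':((279,301),.095),'short':((54,284),.057),'brS':((214,532),.042),'brT':((490,541),.073),
'pur1':((347,127),.095),'pur2':((443,272),.095),'green':((366,438),.095)}
for k,(c,z) in A.items():
    X=pt(c,(230,150),3.75,z); print(k,X,proj("scene",X))
def rect(n,cs,o,s,z):
    P=np.array([pt(c,o,s,z) for c in cs])[:,:2]
    (c,wh,a)=cv2.minAreaRect(P.astype(np.float32)*1000)
    e=[np.linalg.norm(P[i]-P[(i+1)%4]) for i in range(4)]
    print(n,P.mean(0),np.array(e),'yaws',[np.degrees(np.arctan2(*(P[(i+1)%4]-P[i])[::-1])) for i in range(4)])
    print('   scene',[proj("scene",[*p,z]).round(0) for p in P])
rect('tt',[(42,105),(332,40),(357,128),(64,197)],(375,165),4,.04)
rect('ts',[(452,375),(730,493),(697,583),(412,465)],(375,165),4,.022)
rect('bin',[(128,48),(490,97),(410,550),(38,502)],(50,215),4.5,.2)
rect('slot',[(196,152),(384,176),(336,443),(147,417)],(50,215),4.5,.2)
for n,c in (('v0t',(123,112)),('v0s',(514,440))): print(n,pt(c,(375,165),4,.098 if n=='v0t' else .060))
E
```

```text
tallA [0.6467 0.086  0.095 ] [368.6247 262.4556]
tallB [0.5359 0.0421 0.095 ] [335.9395 215.6278]
short [0.5474 0.1529 0.057 ] [394.3336 229.0462]
brS [0.4293 0.0727 0.042 ] [345.125  193.5208]
brT [ 0.4267 -0.0593  0.073 ] [280.4992 186.673 ]
pur1 [0.6196 0.0119 0.095 ] [323.522  253.1943]
pur2 [ 0.5511 -0.0344  0.095 ] [294.772  225.0997]
green [0.4726 0.0003 0.095 ] [310.9223 192.8732]
tt [ 0.6161 -0.1804] [0.1412 0.0435 0.1423 0.0448] yaws [np.float64(-76.00787815600799), np.float64(-165.1495744723549), np.float64(104.49997218811176), np.float64(13.461751550664369)]
   scene [array([259., 277.]), array([181., 299.]), array([178., 280.]), array([253., 258.])]
ts [ 0.451  -0.3582] [0.1403 0.0454 0.1425 0.047 ] yaws [np.float64(-112.22378984955034), np.float64(157.89524761754512), np.float64(68.38607861804192), np.float64(-24.823327689437743)]
   scene [array([163., 239.]), array([106., 225.]), array([118., 209.]), array([176., 223.])]
bin [0.4369 0.3361] [0.1269 0.1551 0.1271 0.1563] yaws [np.float64(-96.61593778387436), np.float64(173.37158271911437), np.float64(83.9022475062076), np.float64(-6.7166477086682335)]
   scene [array([532., 155.]), array([461., 154.]), array([447., 102.]), array([510., 104.])]
slot [0.4371 0.3364] [0.0655 0.0915 0.065  0.091 ] yaws [np.float64(-96.15075126049223), np.float64(173.4714407108221), np.float64(83.39801956977324), np.float64(-6.236289197231371)]
   scene [array([511., 143.]), array([475., 142.]), array([466., 112.]), array([499., 113.])]
v0t [ 0.6055 -0.1355  0.098 ]
v0s [ 0.4662 -0.3182  0.06  ]
```

Run:
```python
from geo import *
print(proj("scene",[.153,-.606,.233]),proj("top",[.153,-.606,.233]))
for z in (0,.05,.15,.2):print(z,ray("scene",(65,165),0).round(3) if z==0 else '',ray("scene",(38,104),z).round(3))
```

```text
[27.91452886 70.17462756] [748.66076314 490.58293997]
0 [ 0.211 -0.604  0.   ] [-0.086 -0.782  0.   ]
0.05  [-0.003 -0.728  0.05 ]
0.15  [ 0.162 -0.619  0.15 ]
0.2  [ 0.245 -0.564  0.2  ]
```

```bash
python3 -m inch '{"translation":[[0,0.1,0.2],[0.3,0.5,0.2],[0.5,0.75,0.2],[0.7,1,0.2],[0.7,1,0.2]],"rot":[[0,0,0],[0,0,0.07],[0,0,0.14],[0,0,0.21],[0,0,0.21]],"jaw":[60,60,60,60,60]}' 20
python3 -m inch '{"translation":[[0.23,0.33,0],[0.47,0.67,0],[0.7,1,0],[0.7,1,0]],"rot":[[0,0,0.08],[0,0,0.16],[0,0,0.24],[0,0,0.24]],"jaw":[60,60,60,60]}'
```

```text
time: 0.6
ee_pos: [0.2264, -0.5024, 0.253]
eef_rot: [0.972, 0.235, 0.001, -0.001]
ft_force: [0.1, -0.3, 0.5]
width: 0.0614
time: 1.0
ee_pos: [0.2998, -0.3986, 0.2532]
eef_rot: [0.933, 0.36, 0.001, -0.001]
ft_force: [0.5, -0.2, -0.6]
width: 0.06
```

```bash
python3 -m inch '{"translation":[[0.23,0.33,0],[0.47,0.67,0],[0.7,1,0],[0.7,1,0]],"rot":[[0,0,0.08],[0,0,0.16],[0,0,0.24],[0,0,0.24]],"jaw":[60,60,60,60]}'
python3 -m inch '{"translation":[[0.23,0.33,0],[0.47,0.67,0],[0.7,1,0],[0.7,1,0]],"rot":[[0,0,0.08],[0,0,0.16],[0,0,0.24],[0,0,0.24]],"jaw":[60,60,60,60]}'
python3 -m inch '{"translation":[[0.23,0.33,0],[0.47,0.67,0],[0.7,1,0],[0.7,1,0]],"rot":[[0,0,0.08],[0,0,0.16],[0,0,0.24],[0,0,0.24]],"jaw":[60,60,60,60]}'
python3 -m inch '{"translation":[[0.23,0.33,0],[0.47,0.67,0],[0.7,0.8,0],[0.7,0.8,0],[0.7,0.8,0],[0.7,0.8,0]],"rot":[[0,0,0.08],[0,0,0.16],[0,0,0.24],[0,0,0.24],[0,0,0.24],[0,0,0.24]],"jaw":[60,60,60,60,60,60]}'
```

```text
time: 1.4
ee_pos: [0.3727, -0.2947, 0.2534]
eef_rot: [0.879, 0.478, 0.002, -0.001]
ft_force: [-0.3, -0.8, 0.6]
width: 0.0604
time: 1.8
ee_pos: [0.4451, -0.1906, 0.2534]
eef_rot: [0.809, 0.587, 0.002, -0.002]
ft_force: [-1.5, -0.6, 0.1]
width: 0.0598
time: 2.2
ee_pos: [0.5169, -0.0868, 0.2533]
eef_rot: [0.727, 0.687, 0.003, -0.003]
ft_force: [-0.7, 0.5, 0.6]
width: 0.0598
time: 2.8
ee_pos: [0.5865, -0.0089, 0.253]
eef_rot: [0.637, 0.771, 0.002, -0.003]
ft_force: [-0.5, -0.0, 0.2]
width: 0.0597
```

Run:
```python
from geo import *
s=r.read_state(); im=eyes.camera("wrist"); cv2.imwrite("pics/w1.png",im)
np.savez("w1.npz",**{k:s[k] for k in('ee_pos','eef_rot')})
```

```text
(no output)
```

View pics/w1.png

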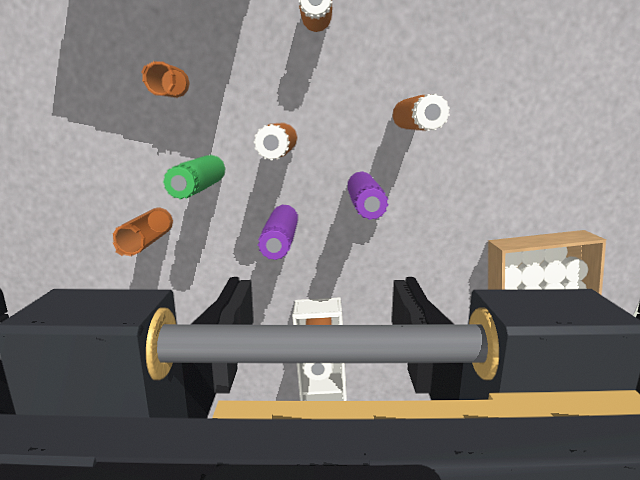

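Run:
```python
from geo import *
s=dict(np.load("w1.npz"))
for n,p,z in (('tallA',(432,111),.095),('tallB',(271,142),.095),('short',(316,8),.057),('brT',(129,241),.073),('brS',(157,79),.042),('green',(179,183),.095)):
    print(n,ray("wrist",p,z,s).round(4))
print(s)
```

```text
tallA [0.6492 0.0866 0.095 ]
tallB [0.5387 0.0428 0.095 ]
short [0.5521 0.1462 0.057 ]
brT [ 0.4312 -0.0616  0.073 ]
brS [0.431  0.0723 0.042 ]
green [ 4.751e-01 -1.000e-04  9.500e-02]
{'ee_pos': array([ 0.58648272, -0.00893562,  0.25297952]), 'eef_rot': array([ 0.63684278,  0.77098414,  0.00206731, -0.00323232])}
```

```bash
python3 -m inch '{"translation":[[0.2,0.3,0],[0.4,0.6,0],[0.55,0.85,-0.1],[0.615,0.955,-0.4],[0.615,0.955,-0.7],[0.615,0.955,-0.9],[0.615,0.955,-0.9]],"rot":[[0,0,0.02],[0,0,0.05],[0,0,0.05],[0,0,0.05],[0,0,0.05],[0,0,0.05],[0,0,0.05]],"jaw":[60,60,60,60,60,60,60]}'
```

```text
time: 3.55
ee_pos: [0.6463, 0.0848, 0.1603]
eef_rot: [0.617, 0.787, 0.0, -0.004]
ft_force: [-0.2, -1.2, 0.1]
width: 0.0601
```

```bash
python3 -m inch '{"translation":[[0.017,0.017,-0.3],[0.017,0.017,-0.6],[0.017,0.017,-0.85],[0.017,0.017,-1],[0.017,0.017,-1],[0.017,0.017,-1]],"rot":[[0,0,0],[0,0,0],[0,0,0],[0,0,0],[0,0,0],[0,0,0]],"jaw":[55,55,55,55,55,55]}'
python3 -m inch '{"translation":[[0,0,-0.05],[0,0,-0.05],[0,0,-0.05],[0,0,-0.05],[0,0,-0.05],[0,0,-0.05],[0,0,-0.05]],"rot":[[0,0,0],[0,0,0],[0,0,0],[0,0,0],[0,0,0],[0,0,0],[0,0,0]],"jaw":[55,55,20,20,20,20,20]}' 20
```

```text
time: 4.15
ee_pos: [0.6488, 0.0864, 0.062]
eef_rot: [0.617, 0.787, 0.001, -0.004]
ft_force: [0.8, -0.3, 0.1]
width: 0.0549
time: 4.85
ee_pos: [0.6488, 0.0864, 0.057]
eef_rot: [0.617, 0.787, 0.001, -0.004]
ft_force: [-0.4, -0.8, -0.0]
width: 0.0266
```

```bash
python3 -m inch '{"translation":[[0,0,0.1],[0,0,0.35],[0,0,0.65],[0,0,0.9],[0,0,1],[0,0,1]],"rot":[[0,0,0],[0,0,0],[0,0,0],[0,0,0],[0,0,0],[0,0,0]],"jaw":[20,20,20,20,20,20]}' 20
python3 -m inch '{"translation":[[0,0,0.15],[0,-0.1,0.3],[0,-0.4,0.35],[-0.05,-0.7,0.35],[-0.05,-1,0.35]],"rot":[[0,0,0],[0,0,0],[0,0,0],[0,0,0],[0,0,0]],"jaw":[20,20,20,20,20]}'
python3 -m inch '{"translation":[[-0.02,-0.35,0],[-0.05,-0.65,0],[-0.1,-0.9,0],[-0.1,-0.95,0],[-0.1,-0.95,0]],"rot":[[0,0,0],[0,0,0],[0,0,0],[0,0,0],[0,0,0]],"jaw":[20,20,20,20,20]}'
```

```text
time: 5.45
ee_pos: [0.6495, 0.0867, 0.1586]
eef_rot: [0.617, 0.787, 0.001, -0.003]
ft_force: [-0.2, 0.8, -0.9]
width: 0.0267
time: 5.95
ee_pos: [0.6442, -0.0152, 0.1944]
eef_rot: [0.617, 0.787, 0.001, -0.003]
ft_force: [1.3, -0.2, -0.8]
width: 0.0267
time: 6.45
ee_pos: [0.6341, -0.1117, 0.1947]
eef_rot: [0.618, 0.786, 0.001, -0.003]
ft_force: [-0.4, 0.8, 0.0]
width: 0.0265
```

```bash
python3 -m inch '{"translation":[[0,-0.3,0],[-0.03,-0.6,0],[-0.06,-0.85,0],[-0.06,-1,0],[-0.06,-1,-0.2],[-0.06,-1,-0.2]],"rot":[[0,0,0],[0,0,0],[0,0,0],[0,0,0],[0,0,0],[0,0,0]],"jaw":[20,20,20,20,20,20]}'
python3 -m inch '{"translation":[[0,-0.1,0],[0,-0.1,0],[0,-0.1,-0.2],[0,-0.1,-0.4],[0,-0.1,-0.6],[0,-0.1,-0.7],[0,-0.1,-0.7]],"rot":[[0,0,0],[0,0,0],[0,0,0],[0,0,0],[0,0,0],[0,0,0],[0,0,0]],"jaw":[20,20,20,20,20,20,20]}'
```

```text
time: 7.05
ee_pos: [0.6274, -0.2103, 0.1725]
eef_rot: [0.618, 0.786, 0.001, -0.004]
ft_force: [-0.6, 1.3, -1.2]
width: 0.0271
time: 7.75
ee_pos: [0.6269, -0.2199, 0.1016]
eef_rot: [0.618, 0.786, 0.001, -0.005]
ft_force: [0.6, 0.2, -1.6]
width: 0.0267
```

Run:
```python
from geo import *
im=eyes.camera("scene"); cv2.imwrite("pics/s2.png",cv2.resize(im[190:330,120:310],None,fx=4,fy=4,interpolation=cv2.INTER_CUBIC))
```

```text
(no output)
```

View pics/s2.png

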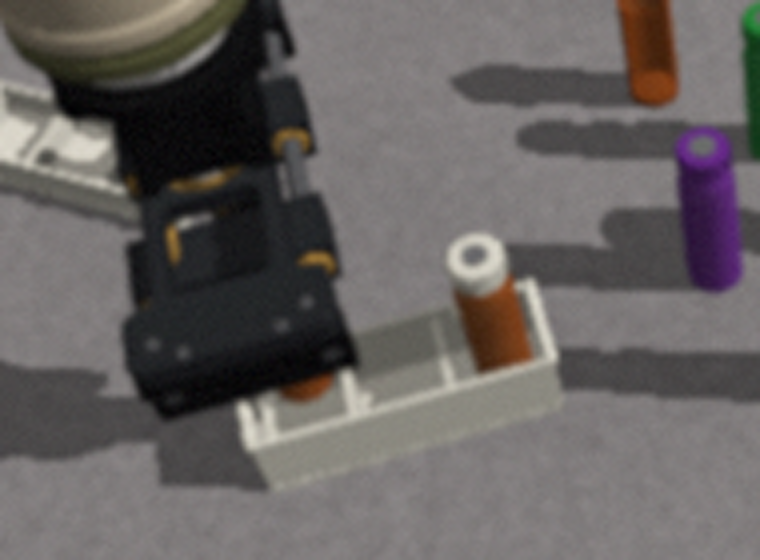

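```bash
python3 -m inch '{"translation":[[0,-0.03,-0.15],[0,-0.03,-0.3],[0,-0.03,-0.37],[0,-0.03,-0.4],[0,-0.03,-0.4],[0,-0.03,-0.4]],"rot":[[0,0,0],[0,0,0],[0,0,0],[0,0,0],[0,0,0],[0,0,0]],"jaw":[20,20,20,20,20,20]}'
```

```text
time: 8.4
ee_pos: [0.6278, -0.223, 0.0632]
eef_rot: [0.618, 0.786, 0.001, -0.004]
ft_force: [-0.2, 0.3, -0.5]
width: 0.0265
```

Lower 3 mm more, release, rise.

```bash
python3 -m inch '{"translation":[[0,0,-0.025],[0,0,-0.025],[0,0,-0.025],[0,0,-0.025],[0,0,-0.025],[0,0,-0.025]],"rot":[[0,0,0],[0,0,0],[0,0,0],[0,0,0],[0,0,0],[0,0,0]],"jaw":[20,20,46,46,46,46]}'
python3 -m inch '{"translation":[[0,0,0.2],[0,0,0.5],[0,0,0.8],[0,0,1],[0,0,1]],"rot":[[0,0,0],[0,0,0],[0,0,0],[0,0,0],[0,0,0]],"jaw":[46,46,50,50,50]}'
python3 -m inch '{"translation":[[0,0.4,0],[-0.2,0.8,0],[-0.3,1,0],[-0.3,1,0]],"rot":[[0,0,0],[0,0,0],[0,0,0],[0,0,0]],"jaw":[55,55,55,55]}'
python3 -m inch '{"translation":[[-0.1,0.4,0],[-0.2,0.8,0],[-0.3,1,0],[-0.3,1,0]],"rot":[[0,0,0],[0,0,0],[0,0,0],[0,0,0]],"jaw":[55,55,55,55]}'
```

```text
time: 9.0
ee_pos: [0.6279, -0.2231, 0.0609]
eef_rot: [0.618, 0.786, 0.001, -0.004]
ft_force: [0.8, -0.3, 0.4]
width: 0.0444
time: 9.5
ee_pos: [0.6295, -0.2232, 0.1645]
eef_rot: [0.618, 0.786, 0.002, -0.002]
ft_force: [0.4, 0.7, -0.3]
width: 0.0496
time: 9.9
ee_pos: [0.5984, -0.119, 0.1641]
eef_rot: [0.616, 0.788, 0.002, -0.002]
ft_force: [1.1, 0.2, -0.4]
width: 0.0547
time: 10.3
ee_pos: [0.5674, -0.0161, 0.1639]
eef_rot: [0.614, 0.789, 0.002, -0.003]
ft_force: [0.0, 0.2, 0.1]
width: 0.0549
```

```bash
python3 -m inch '{"translation":[[-0.1,0.2,0],[-0.2,0.4,0],[-0.3,0.58,0],[-0.3,0.58,-0.1],[-0.3,0.58,-0.1],[-0.3,0.58,-0.1]],"rot":[[0,0,0],[0,0,0],[0,0,0],[0,0,0],[0,0,0],[0,0,0]],"jaw":[55,55,55,55,55,55]}'
```

```text
time: 10.9
ee_pos: [0.5376, 0.0406, 0.1535]
eef_rot: [0.614, 0.789, 0.002, -0.003]
ft_force: [-0.2, 0.3, 0.1]
width: 0.0549
```

```bash
python3 -m inch '{"translation":[[0,0.02,-0.3],[0,0.02,-0.6],[0,0.02,-0.85],[0,0.02,-0.96],[0,0.02,-0.96],[0,0.02,-0.96],[0,0.02,-0.96],[0,0.02,-0.96],[0,0.02,-0.96],[0,0.02,-0.96],[0,0.02,-0.96]],"rot":[[0,0,0],[0,0,0],[0,0,0],[0,0,0],[0,0,0],[0,0,0],[0,0,0],[0,0,0],[0,0,0],[0,0,0],[0,0,0]],"jaw":[55,55,55,55,55,55,20,20,20,20,20]}' 20
python3 -m inch '{"translation":[[0,0,0.1],[0,0,0.35],[0,0,0.65],[0,0,0.9],[0,0,1],[0,0,1]],"rot":[[0,0,0],[0,0,0],[0,0,0],[0,0,0],[0,0,0],[0,0,0]],"jaw":[20,20,20,20,20,20]}' 20
```

```text
time: 12.0
ee_pos: [0.5378, 0.0425, 0.0577]
eef_rot: [0.614, 0.789, 0.002, -0.003]
ft_force: [0.1, 0.3, 1.1]
width: 0.0267
time: 12.6
ee_pos: [0.5385, 0.0426, 0.159]
eef_rot: [0.615, 0.789, 0.003, -0.002]
ft_force: [0.3, -0.2, -1.0]
width: 0.0265
```

```bash
python3 -m inch '{"translation":[[0,0,0.15],[0.05,-0.1,0.3],[0.15,-0.4,0.4],[0.25,-0.7,0.4],[0.35,-1,0.4]],"rot":[[0,0,0],[0,0,0],[0,0,0],[0,0,0],[0,0,0]],"jaw":[20,20,20,20,20]}'
python3 -m inch '{"translation":[[0.12,-0.3,0],[0.24,-0.6,0],[0.35,-0.9,0],[0.4,-1,0],[0.4,-1,0],[0.4,-1,0]],"rot":[[0,0,0],[0,0,0],[0,0,0],[0,0,0],[0,0,0],[0,0,0]],"jaw":[20,20,20,20,20,20]}'
```

```text
time: 13.1
ee_pos: [0.5736, -0.0585, 0.1991]
eef_rot: [0.614, 0.789, 0.002, -0.002]
ft_force: [0.3, -0.8, -0.5]
width: 0.0264
time: 13.7
ee_pos: [0.6133, -0.1568, 0.1989]
eef_rot: [0.614, 0.789, 0.003, -0.003]
ft_force: [0.6, 0.8, -0.2]
width: 0.0266
```

```bash
python3 -m inch '{"translation":[[0.04,-0.15,0],[0.04,-0.23,0],[0.04,-0.23,-0.2],[0.04,-0.23,-0.5],[0.04,-0.23,-0.8],[0.04,-0.23,-0.95],[0.04,-0.23,-0.95],[0.04,-0.23,-0.95]],"rot":[[0,0,0],[0,0,0],[0,0,0],[0,0,0],[0,0,0],[0,0,0],[0,0,0],[0,0,0]],"jaw":[20,20,20,20,20,20,20,20]}'
python3 -m inch '{"translation":[[0,0,-0.15],[0,0,-0.3],[0,0,-0.37],[0,0,-0.41],[0,0,-0.41],[0,0,-0.41]],"rot":[[0,0,0],[0,0,0],[0,0,0],[0,0,0],[0,0,0],[0,0,0]],"jaw":[20,20,20,20,20,20]}'
```

```text
time: 14.5
ee_pos: [0.6179, -0.18, 0.105]
eef_rot: [0.614, 0.789, 0.003, -0.002]
ft_force: [0.7, 0.2, 0.3]
width: 0.0268
time: 15.1
ee_pos: [0.6181, -0.18, 0.0642]
eef_rot: [0.614, 0.789, 0.003, -0.002]
ft_force: [-0.0, -0.1, -0.3]
width: 0.0271
```

```bash
python3 -m inch '{"translation":[[0,0,-0.03],[0,0,-0.03],[0,0,-0.03],[0,0,-0.03],[0,0,-0.03],[0,0,-0.03]],"rot":[[0,0,0],[0,0,0],[0,0,0],[0,0,0],[0,0,0],[0,0,0]],"jaw":[20,20,46,46,46,46]}'
python3 -m inch '{"translation":[[0,0,0.2],[0,0,0.5],[0,0,0.8],[0,0,1],[0,0,1]],"rot":[[0,0,0],[0,0,0],[0,0,0],[0,0,0],[0,0,0]],"jaw":[46,46,46,46,46]}'
python3 -m inch '{"translation":[[0,0.4,0.2],[-0.1,0.8,0.3],[-0.2,1,0.3],[-0.2,1,0.3]],"rot":[[0,0,0],[0,0,-0.1],[0,0,-0.2],[0,0,-0.2]],"jaw":[55,55,55,55]}'
python3 -m inch '{"translation":[[-0.1,0.4,0],[-0.2,0.8,0],[-0.3,1,0],[-0.3,1,0]],"rot":[[0,0,-0.1],[0,0,-0.2],[0,0,-0.2],[0,0,-0.2]],"jaw":[55,55,55,55]}'
python3 -m inch '{"translation":[[-0.1,0.3,0],[-0.2,0.6,0],[-0.2,0.7,0],[-0.2,0.7,0],[-0.2,0.7,0]],"rot":[[0,0,-0.1],[0,0,-0.2],[0,0,-0.2],[0,0,-0.2],[0,0,-0.2]],"jaw":[55,55,55,55,55]}'
python3 - <<'E'
from geo import *
s=r.read_state(); im=eyes.camera("wrist"); cv2.imwrite("pics/w2.png",im)
np.savez("w2.npz",**{k:s[k] for k in('ee_pos','eef_rot')})
E
```

```text
time: 15.7
ee_pos: [0.6182, -0.18, 0.0614]
eef_rot: [0.614, 0.789, 0.003, -0.002]
ft_force: [-0.4, 0.6, -0.4]
width: 0.0443
time: 16.2
ee_pos: [0.6198, -0.1801, 0.1649]
eef_rot: [0.614, 0.789, 0.004, 0.001]
ft_force: [0.7, 0.4, -0.4]
width: 0.0461
time: 16.6
ee_pos: [0.599, -0.0757, 0.1949]
eef_rot: [0.692, 0.722, 0.004, 0.001]
ft_force: [0.0, 0.3, -0.4]
width: 0.055
time: 17.0
ee_pos: [0.5678, 0.0275, 0.1944]
eef_rot: [0.762, 0.648, 0.004, 0.001]
ft_force: [0.2, -0.6, -0.4]
width: 0.0551
time: 17.5
ee_pos: [0.5484, 0.0956, 0.1939]
eef_rot: [0.825, 0.564, 0.003, 0.001]
ft_force: [-0.0, -0.5, 0.2]
width: 0.055
```

View pics/w2.png

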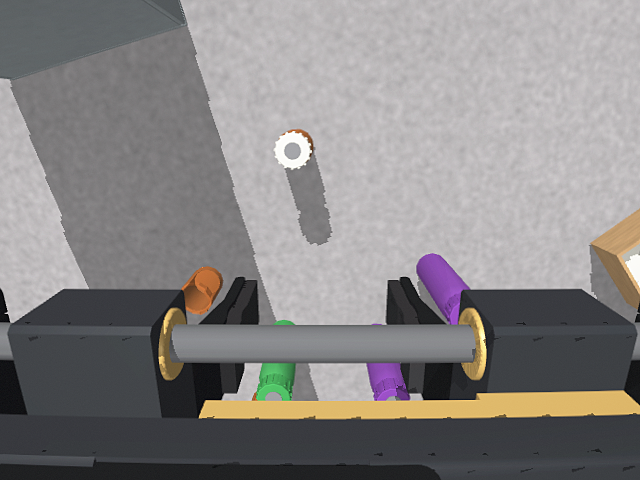

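```bash
python3 -c "
from geo import *
s=dict(np.load('w2.npz'));X=ray('wrist',(292,150),.057,s);print(X,X-s['ee_pos'])"
```

```text
[0.55002339 0.15406816 0.057     ] [ 0.00161912  0.05850685 -0.13690799]
```

```bash
python3 -m inch '{"translation":[[0.01,0.3,0],[0.015,0.58,0],[0.015,0.58,-0.2],[0.015,0.58,-0.5],[0.015,0.58,-0.8],[0.015,0.58,-0.8],[0.015,0.58,-0.8]],"rot":[[0,0,0],[0,0,0],[0,0,0],[0,0,0],[0,0,0],[0,0,0],[0,0,0]],"jaw":[55,55,55,55,55,55,55]}'
```

```text
time: 18.25
ee_pos: [0.5503, 0.1522, 0.1143]
eef_rot: [0.826, 0.564, 0.003, 0.001]
ft_force: [-0.3, 0.7, 1.1]
width: 0.0547
```

```bash
python3 -m inch '{"translation":[[-0.01,0.015,-0.3],[-0.01,0.015,-0.55],[-0.01,0.015,-0.7],[-0.01,0.015,-0.76],[-0.01,0.015,-0.76],[-0.01,0.015,-0.76],[-0.01,0.015,-0.76],[-0.01,0.015,-0.76],[-0.01,0.015,-0.76],[-0.01,0.015,-0.76],[-0.01,0.015,-0.76]],"rot":[[0,0,0],[0,0,0],[0,0,0],[0,0,0],[0,0,0],[0,0,0],[0,0,0],[0,0,0],[0,0,0],[0,0,0],[0,0,0]],"jaw":[55,55,55,55,55,55,20,20,20,20,20]}' 20
python3 -m inch '{"translation":[[0,0,0.1],[0,0,0.35],[0,0,0.65],[0,0,0.9],[0,0,1],[0,0,1]],"rot":[[0,0,0],[0,0,0],[0,0,0],[0,0,0],[0,0,0],[0,0,0]],"jaw":[20,20,20,20,20,20]}' 20
```

```text
time: 19.35
ee_pos: [0.5495, 0.1537, 0.0384]
eef_rot: [0.826, 0.564, 0.003, 0.001]
ft_force: [1.2, -0.2, 0.9]
width: 0.0263
time: 19.95
ee_pos: [0.5502, 0.1539, 0.1398]
eef_rot: [0.826, 0.564, 0.004, 0.002]
ft_force: [-0.2, 0.1, -0.8]
width: 0.0263
```

```bash
python3 -m inch '{"translation":[[0,0,0.2],[0,-0.1,0.4],[-0.05,-0.4,0.5],[-0.1,-0.7,0.5],[-0.2,-1,0.5]],"rot":[[0,0,0],[0,0,0],[0,0,0],[0,0,0],[0,0,0]],"jaw":[20,20,20,20,20]}'
python3 -m inch '{"translation":[[-0.07,-0.35,0],[-0.13,-0.7,0],[-0.2,-1,0]],"rot":[[0,0,0],[0,0,0],[0,0,0]],"jaw":[20,20,20]}'
python3 -m inch '{"translation":[[-0.07,-0.35,0],[-0.13,-0.7,0],[-0.2,-1,0]],"rot":[[0,0,0],[0,0,0],[0,0,0]],"jaw":[20,20,20]}'
python3 -m inch '{"translation":[[-0.07,-0.35,0],[-0.13,-0.7,0],[-0.2,-1,0]],"rot":[[0,0,0],[0,0,0],[0,0,0]],"jaw":[20,20,20]}'
python3 -m inch '{"translation":[[-0.07,-0.35,0],[-0.13,-0.7,0],[-0.15,-0.85,0],[-0.15,-0.85,0],[-0.15,-0.85,0]],"rot":[[0,0,0],[0,0,0],[0,0,0],[0,0,0],[0,0,0]],"jaw":[20,20,20,20,20]}'
```

```text
time: 20.45
ee_pos: [0.5297, 0.0527, 0.1885]
eef_rot: [0.826, 0.564, 0.004, 0.001]
ft_force: [0.1, -0.3, -0.6]
width: 0.0262
time: 20.75
ee_pos: [0.5085, -0.0495, 0.187]
eef_rot: [0.826, 0.563, 0.003, 0.001]
ft_force: [0.9, 0.2, -1.0]
width: 0.0263
time: 21.05
ee_pos: [0.4871, -0.1516, 0.1854]
eef_rot: [0.827, 0.562, 0.002, -0.0]
ft_force: [0.3, -0.5, -0.3]
width: 0.0259
time: 21.35
ee_pos: [0.4657, -0.2534, 0.1837]
eef_rot: [0.827, 0.562, 0.001, -0.001]
ft_force: [1.4, 0.1, -0.9]
width: 0.0264
time: 21.85
ee_pos: [0.4509, -0.337, 0.1827]
eef_rot: [0.827, 0.562, 0.002, -0.002]
ft_force: [0.1, 0.8, -0.5]
width: 0.0261
```

```bash
python3 -m inch '{"translation":[[-0.1,-0.3,0],[-0.16,-0.6,0],[-0.16,-0.63,0],[-0.16,-0.63,-0.3],[-0.16,-0.63,-0.6],[-0.16,-0.63,-0.9],[-0.16,-0.63,-1],[-0.16,-0.63,-1],[-0.16,-0.63,-1]],"rot":[[0,0,0],[0,0,0],[0,0,0],[0,0,0],[0,0,0],[0,0,0],[0,0,0],[0,0,0],[0,0,0]],"jaw":[20,20,20,20,20,20,20,20,20]}'
python3 - <<'E'
from geo import *
im=eyes.camera("scene"); a=cv2.resize(im[180:320,80:280],None,fx=4,fy=4,interpolation=cv2.INTER_CUBIC)
cv2.imwrite("pics/s3.png",a)
E
```

```text
time: 22.75
ee_pos: [0.4359, -0.3997, 0.0841]
eef_rot: [0.827, 0.563, 0.002, -0.001]
ft_force: [-0.0, 0.0, -0.6]
width: 0.0262
```

View pics/s3.png

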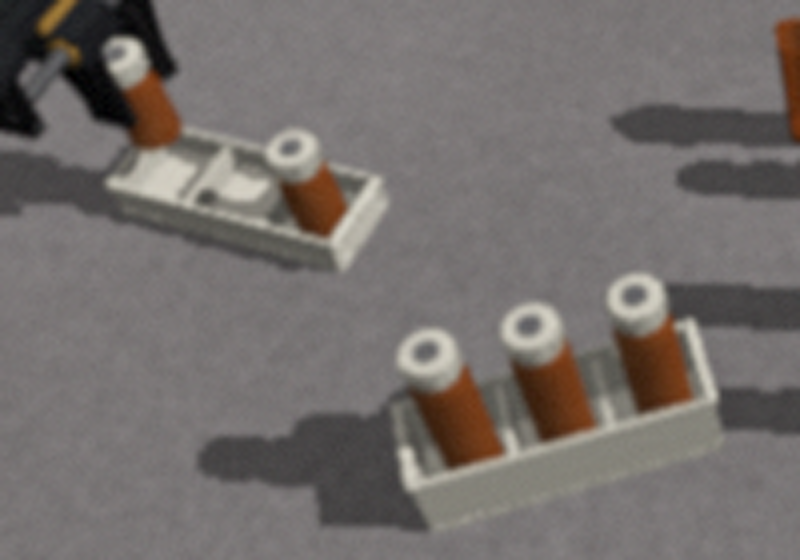

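```bash
python3 -c "
from geo import *
print(ray('scene',(80+169/4,180+162/4),.022),ray('scene',(80+157/4,180+138/4),.046))
for c in ((108,183),(340,243),(382,180)): print(ray('scene',(80+c[0]/4,180+c[1]/4),.022))"
```

```text
[ 0.4375453  -0.39981441  0.022     ] [ 0.44246726 -0.39626621  0.046     ]
[ 0.44891767 -0.43049613  0.022     ]
[ 0.50252712 -0.29873476  0.022     ]
[ 0.46244984 -0.28236545  0.022     ]
```

```bash
python3 -m inch '{"translation":[[0,0,-0.15],[0,0,-0.3],[0,0,-0.38],[0,0,-0.4],[0,0,-0.4],[0,0,-0.42],[0,0,-0.42],[0,0,-0.42]],"rot":[[0,0,0],[0,0,0],[0,0,0],[0,0,0],[0,0,0],[0,0,0],[0,0,0],[0,0,0]],"jaw":[20,20,20,20,20,20,20,20]}'
```

```text
time: 23.6
ee_pos: [0.4362, -0.4003, 0.0428]
eef_rot: [0.827, 0.563, 0.002, -0.001]
ft_force: [0.7, -0.3, -1.7]
width: 0.0265
```

```bash
python3 -m inch '{"translation":[[0,0,-0.01],[0,0,-0.01],[0,0,-0.01],[0,0,-0.01],[0,0,-0.01]],"rot":[[0,0,0],[0,0,0],[0,0,0],[0,0,0],[0,0,0]],"jaw":[20,46,46,46,46]}'
python3 -m inch '{"translation":[[0,0,0.2],[0,0,0.5],[0,0,0.8],[0,0,1],[0,0.2,1],[0,0.4,1]],"rot":[[0,0,0],[0,0,0],[0,0,0],[0,0,0],[0,0,0],[0,0,0]],"jaw":[46,46,46,46,46,46]}'
python3 -m inch '{"translation":[[0,0.4,0.2],[0,0.8,0.3],[0,1,0.3],[0,1,0.3]],"rot":[[0,0,0],[0,0,0.1],[0,0,0.15],[0,0,0.15]],"jaw":[55,55,55,55]}'
python3 -m inch '{"translation":[[0,0.4,0],[0,0.8,0],[0,1,0],[0,1,0],[0,1,0]],"rot":[[0,0,0],[0,0,0.09],[0,0,0.09],[0,0,0.09],[0,0,0.09]],"jaw":[55,55,55,55,55]}'
python3 - <<'E'
from geo import *
s=r.read_state(); im=eyes.camera("wrist"); cv2.imwrite("pics/w3.png",im)
np.savez("w3.npz",**{k:s[k] for k in('ee_pos','eef_rot')})
E
```

```text
time: 24.1
ee_pos: [0.4362, -0.4003, 0.0418]
eef_rot: [0.827, 0.563, 0.002, -0.001]
ft_force: [0.1, 0.7, -0.6]
width: 0.044
time: 24.7
ee_pos: [0.4363, -0.3604, 0.1426]
eef_rot: [0.827, 0.562, 0.002, -0.0]
ft_force: [-0.1, 0.8, 0.0]
width: 0.0462
time: 25.1
ee_pos: [0.4369, -0.2578, 0.173]
eef_rot: [0.779, 0.627, 0.002, 0.0]
ft_force: [0.0, -0.9, 0.1]
width: 0.0547
time: 25.6
ee_pos: [0.4368, -0.1592, 0.1727]
eef_rot: [0.749, 0.663, 0.002, 0.0]
ft_force: [-0.1, -0.9, -0.9]
width: 0.0549
```

View pics/w3.png

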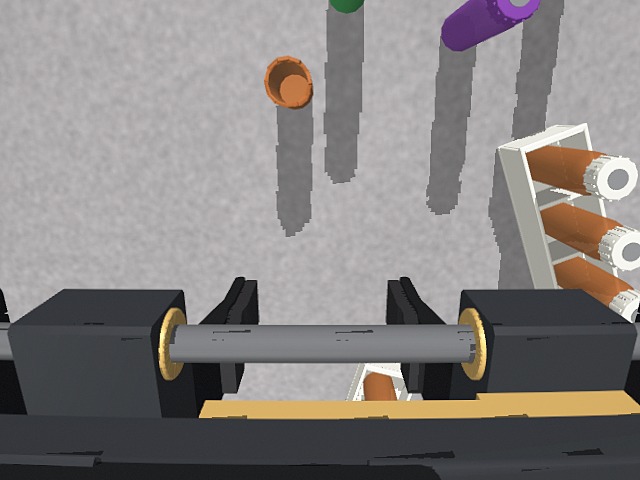

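```bash
python3 -c "
from geo import *
s=dict(np.load('w3.npz'))
for p,z in (((288,81),.074),((295,91),.003)):
  X=ray('wrist',p,z,s);print(X,X-s['ee_pos'])"
```

```text
[ 0.42966641 -0.06107605  0.074     ] [-0.00712427  0.09808094 -0.09872529]
[ 0.42931421 -0.0620768   0.003     ] [-0.00747647  0.09708019 -0.16972529]
```

```bash
python3 -m inch '{"translation":[[-0.07,0.4,0],[-0.073,0.8,0],[-0.073,0.98,0],[-0.073,0.98,-0.3],[-0.073,0.98,-0.5],[-0.073,0.98,-0.5],[-0.073,0.98,-0.5]],"rot":[[0,0,0],[0,0,0],[0,0,0],[0,0,0],[0,0,0],[0,0,0],[0,0,0]],"jaw":[55,55,55,55,55,55,55]}'
python3 -m inch '{"translation":[[0,0,-0.3],[0,0,-0.55],[0,0,-0.72],[0,0,-0.78],[0,0,-0.78],[0,0,-0.78],[0,0,-0.78],[0,0,-0.78],[0,0,-0.78],[0,0,-0.78],[0,0,-0.78]],"rot":[[0,0,0],[0,0,0],[0,0,0],[0,0,0],[0,0,0],[0,0,0],[0,0,0],[0,0,0],[0,0,0],[0,0,0],[0,0,0]],"jaw":[55,55,55,55,55,55,20,20,20,20,20]}' 25
python3 -m inch '{"translation":[[0,0,0.1],[0,0,0.35],[0,0,0.65],[0,0,0.9],[0,0,1],[0,0,1]],"rot":[[0,0,0],[0,0,0],[0,0,0],[0,0,0],[0,0,0],[0,0,0]],"jaw":[20,20,20,20,20,20]}'
python3 -m inch '{"translation":[[0,0,0.3],[0,0,0.6],[0,0,0.9],[0,0,1],[0,0,1]],"rot":[[0,0,0],[0,0,0],[0,0,0],[0,0,0],[0,0,0]],"jaw":[20,20,20,20,20]}'
```

```text
time: 26.35
ee_pos: [0.4296, -0.0625, 0.123]
eef_rot: [0.75, 0.662, 0.002, -0.0]
ft_force: [0.1, -0.5, -0.3]
width: 0.0551
time: 27.45
ee_pos: [0.4296, -0.0625, 0.0451]
eef_rot: [0.75, 0.662, 0.002, -0.0]
ft_force: [-0.5, -0.3, 0.8]
width: 0.0268
time: 28.05
ee_pos: [0.4304, -0.0627, 0.1464]
eef_rot: [0.75, 0.662, 0.003, 0.001]
ft_force: [0.5, 0.3, 0.1]
width: 0.0268
time: 28.55
ee_pos: [0.4307, -0.0628, 0.2463]
eef_rot: [0.75, 0.662, 0.003, 0.001]
ft_force: [0.2, 0.2, -0.8]
width: 0.0267
```

```bash
python3 -m inch '{"translation":[[0,0.1,0.2],[0,0.4,0.4],[0,0.7,0.45],[0,1,0.45]],"rot":[[0,0,0],[0,0,0],[0,0,0],[0,0,0]],"jaw":[20,20,20,20]}'
python3 -m inch '{"translation":[[0,0.35,0],[0.01,0.7,0],[0.02,1,0]],"rot":[[0,0,0],[0,0,0],[0,0,0]],"jaw":[20,20,20]}'
python3 -m inch '{"translation":[[0,0.35,0],[0.01,0.7,0],[0.02,1,0]],"rot":[[0,0,0],[0,0,0],[0,0,0]],"jaw":[20,20,20]}'
python3 -m inch '{"translation":[[0.01,0.3,0],[0.02,0.6,0],[0.02,0.8,0],[0.02,0.88,0],[0.02,0.88,0],[0.02,0.88,0]],"rot":[[0,0,0],[0,0,0],[0,0,0],[0,0,0],[0,0,0],[0,0,0]],"jaw":[20,20,20,20,20,20]}'
```

```text
time: 28.95
ee_pos: [0.4304, 0.0381, 0.2901]
eef_rot: [0.75, 0.661, 0.002, 0.001]
ft_force: [0.7, 0.1, -0.8]
width: 0.0268
time: 29.25
ee_pos: [0.4315, 0.1396, 0.288]
eef_rot: [0.75, 0.661, 0.002, -0.0]
ft_force: [0.7, -0.2, -0.3]
width: 0.0268
time: 29.55
ee_pos: [0.4326, 0.2411, 0.286]
eef_rot: [0.75, 0.662, 0.001, -0.001]
ft_force: [0.1, 0.1, -0.4]
width: 0.0269
time: 30.15
ee_pos: [0.4347, 0.3281, 0.2851]
eef_rot: [0.75, 0.662, 0.0, -0.001]
ft_force: [-0.4, -0.6, -0.2]
width: 0.0267
```

```bash
python3 -m inch '{"translation":[[0.03,0.08,0],[0.03,0.08,0],[0.03,0.08,-0.1],[0.03,0.08,-0.2],[0.03,0.08,-0.3],[0.03,0.08,-0.4],[0.03,0.08,-0.5],[0.03,0.08,-0.5]],"rot":[[0,0,0],[0,0,0],[0,0,0],[0,0,0],[0,0,0],[0,0,0],[0,0,0],[0,0,0]],"jaw":[20,20,20,20,20,20,20,20]}'
python3 -m inch '{"translation":[[0,0,-0.1],[0,0,-0.2],[0,0,-0.3],[0,0,-0.4],[0,0,-0.5],[0,0,-0.58],[0,0,-0.58]],"rot":[[0,0,0],[0,0,0],[0,0,0],[0,0,0],[0,0,0],[0,0,0],[0,0,0]],"jaw":[20,20,20,20,20,20,20]}'
```

```text
time: 30.95
ee_pos: [0.4373, 0.3357, 0.2337]
eef_rot: [0.75, 0.662, -0.001, -0.001]
ft_force: [-1.2, 0.1, 0.9]
width: 0.0269
time: 31.65
ee_pos: [0.4366, 0.3352, 0.1742]
eef_rot: [0.75, 0.662, -0.002, -0.001]
ft_force: [-1.7, -0.4, 0.2]
width: 0.0271
```

```bash
python3 -m inch '{"translation":[[0,0,0],[0,0,0],[0,0,0],[0,0,0],[0,0,0],[0,0,0],[0,0,0],[0,0,0]],"rot":[[0,0,0],[0,0,0],[0,0,0],[0,0,0],[0,0,0],[0,0,0],[0,0,0],[0,0,0]],"jaw":[48,48,48,48,48,48,48,48]}'
python3 -m inch '{"translation":[[0,0,0.15],[0,0,0.3],[0,0,0.6],[0,0,0.9],[0,0,1],[0,0,1]],"rot":[[0,0,0],[0,0,0],[0,0,0],[0,0,0],[0,0,0],[0,0,0]],"jaw":[48,48,48,48,48,48]}'
python3 -m inch '{"translation":[[0,-0.3,0],[0,-0.6,0],[0,-0.9,0],[0,-1,0]],"rot":[[0,0,0],[0,0,0],[0,0,0],[0,0,0]],"jaw":[48,48,48,48]}'
python3 - <<'E'
from geo import *
im=eyes.camera("wrist"); cv2.imwrite("pics/w4.png",im)
E
```

```text
time: 32.45
ee_pos: [0.4365, 0.3353, 0.1742]
eef_rot: [0.75, 0.662, -0.002, -0.001]
ft_force: [-3.5, 1.3, -1.2]
width: 0.0476
time: 33.05
ee_pos: [0.4376, 0.3358, 0.2766]
eef_rot: [0.75, 0.661, 0.0, -0.001]
ft_force: [-0.0, 0.1, 0.4]
width: 0.0479
time: 33.45
ee_pos: [0.4382, 0.2322, 0.2756]
eef_rot: [0.751, 0.66, -0.001, 0.0]
ft_force: [0.2, 0.8, -0.8]
width: 0.048
```

View pics/w4.png

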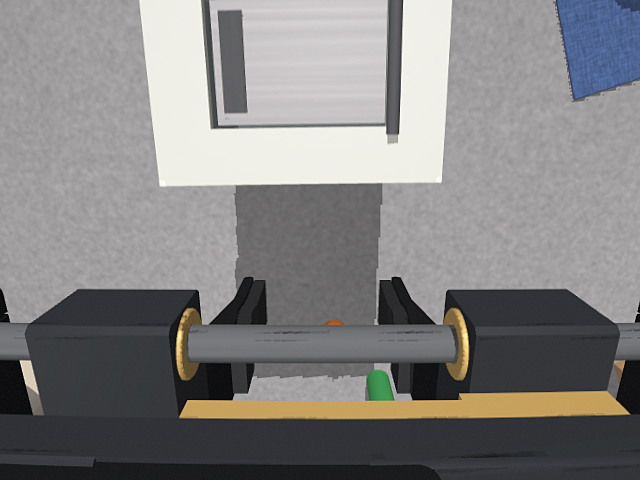

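```bash
python3 -m inch '{"translation":[[-0.02,-0.3,0],[-0.04,-0.6,-0.3],[-0.06,-0.9,-0.6],[-0.07,-1,-1],[-0.07,-1,-1],[-0.07,-1,-1]],"rot":[[0,0,0],[0,0,0],[0,0,0],[0,0,0],[0,0,0],[0,0,0]],"jaw":[55,55,55,55,55,55]}'
python3 -m inch '{"translation":[[0,-0.4,0],[0,-0.8,0],[0,-1,0],[0,-1,0],[0,-1,0],[0,-1,0]],"rot":[[0,0,0],[0,0,0],[0,0,0],[0,0,0],[0,0,0],[0,0,0]],"jaw":[55,55,55,55,55,55]}'
python3 - <<'E'
from geo import *
s=r.read_state(); im=eyes.camera("wrist"); cv2.imwrite("pics/w5.png",im)
np.savez("w5.npz",**{k:s[k] for k in('ee_pos','eef_rot')})
E
```

```text
time: 34.1
ee_pos: [0.4312, 0.1329, 0.1763]
eef_rot: [0.751, 0.66, -0.001, -0.0]
ft_force: [1.0, 0.8, 0.4]
width: 0.0553
time: 34.7
ee_pos: [0.4319, 0.0348, 0.1773]
eef_rot: [0.75, 0.661, -0.0, -0.0]
ft_force: [-0.7, 0.6, -0.3]
width: 0.0549
```

View pics/w5.png

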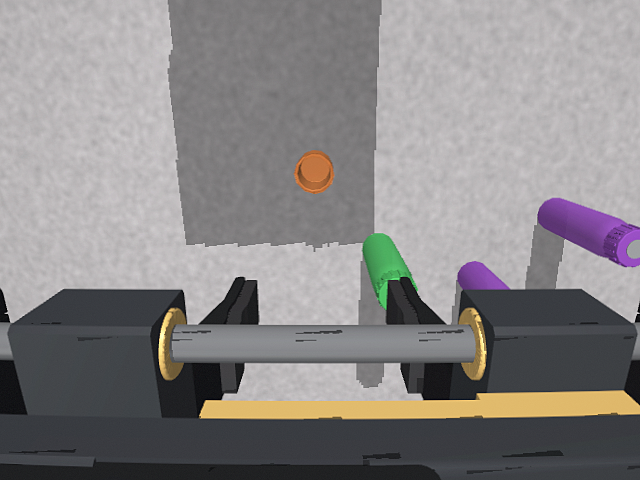

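```bash
python3 -c "
from geo import *
s=dict(np.load('w5.npz'))
for p,z in (((314,172),.042),((315,168),.003)):
  X=ray('wrist',p,z,s);print(X,X-s['ee_pos'])"
```

```text
[0.43152941 0.07480771 0.042     ] [-0.00033146  0.03998111 -0.13529369]
[0.43136984 0.0729977  0.003     ] [-0.00049104  0.0381711  -0.17429369]
```

```bash
python3 -m inch '{"translation":[[-0.01,0.2,0],[-0.01,0.39,0],[-0.01,0.39,-0.3],[-0.01,0.39,-0.6],[-0.01,0.39,-0.8],[-0.01,0.39,-0.8],[-0.01,0.39,-0.8]],"rot":[[0,0,0],[0,0,0],[0,0,0],[0,0,0],[0,0,0],[0,0,0],[0,0,0]],"jaw":[55,55,55,55,55,55,55]}'
python3 -m inch '{"translation":[[0,0,-0.25],[0,0,-0.5],[0,0,-0.7],[0,0,-0.77],[0,0,-0.77],[0,0,-0.77],[0,0,-0.77],[0,0,-0.77],[0,0,-0.77],[0,0,-0.77],[0,0,-0.77]],"rot":[[0,0,0],[0,0,0],[0,0,0],[0,0,0],[0,0,0],[0,0,0],[0,0,0],[0,0,0],[0,0,0],[0,0,0],[0,0,0]],"jaw":[55,55,55,55,55,55,20,20,20,20,20]}' 25
python3 -m inch '{"translation":[[0,0,0.1],[0,0,0.35],[0,0,0.65],[0,0,0.9],[0,0,1],[0,0,1]],"rot":[[0,0,0],[0,0,0],[0,0,0],[0,0,0],[0,0,0],[0,0,0]],"jaw":[20,20,20,20,20,20]}'
python3 -m inch '{"translation":[[0,0,0.3],[0,0,0.6],[0,0,0.9],[0,0,1],[0,0,1]],"rot":[[0,0,0],[0,0,0],[0,0,0],[0,0,0],[0,0,0]],"jaw":[20,20,20,20,20]}'
```

```text
time: 35.45
ee_pos: [0.4308, 0.0747, 0.0977]
eef_rot: [0.75, 0.662, -0.0, -0.001]
ft_force: [-0.3, 0.1, 0.5]
width: 0.055
time: 36.55
ee_pos: [0.4309, 0.0747, 0.0208]
eef_rot: [0.75, 0.662, -0.0, -0.001]
ft_force: [-1.0, -0.3, 2.4]
width: 0.0269
time: 37.15
ee_pos: [0.4317, 0.0746, 0.122]
eef_rot: [0.75, 0.662, 0.001, 0.001]
ft_force: [-0.0, 0.4, -0.2]
width: 0.0269
time: 37.65
ee_pos: [0.4321, 0.0743, 0.222]
eef_rot: [0.75, 0.661, 0.001, 0.001]
ft_force: [-0.7, 0.3, -0.3]
width: 0.0272
```

Raise to ~0.277 and go over the bin (Δy 0.261).

```bash
python3 -m inch '{"translation":[[0,0,0.3],[0,0.3,0.55],[0.01,0.7,0.55],[0.02,1,0.55]],"rot":[[0,0,0],[0,0,0],[0,0,0],[0,0,0]],"jaw":[20,20,20,20]}'
python3 -m inch '{"translation":[[0,0.3,0],[0.01,0.65,0],[0.02,0.9,0],[0.02,0.9,0],[0.02,0.9,0]],"rot":[[0,0,0],[0,0,0],[0,0,0],[0,0,0],[0,0,0]],"jaw":[20,20,20,20,20]}'
```

```text
time: 38.05
ee_pos: [0.4336, 0.176, 0.2758]
eef_rot: [0.75, 0.661, 0.001, 0.001]
ft_force: [0.6, 0.4, -0.5]
width: 0.0271
time: 38.55
ee_pos: [0.4349, 0.2661, 0.2739]
eef_rot: [0.749, 0.662, -0.001, -0.0]
ft_force: [0.4, 0.0, -0.6]
width: 0.027
```

```bash
python3 -m inch '{"translation":[[0.02,0.3,0],[0.03,0.6,0],[0.03,0.7,0],[0.03,0.7,-0.1],[0.03,0.7,-0.2],[0.03,0.7,-0.3],[0.03,0.7,-0.4],[0.03,0.7,-0.4]],"rot":[[0,0,0],[0,0,0],[0,0,0],[0,0,0],[0,0,0],[0,0,0],[0,0,0],[0,0,0]],"jaw":[20,20,20,20,20,20,20,20]}'
python3 -m inch '{"translation":[[0,0,-0.1],[0,0,-0.2],[0,0,-0.3],[0,0,-0.4],[0,0,-0.5],[0,0,-0.58],[0,0,-0.59],[0,0,-0.59]],"rot":[[0,0,0],[0,0,0],[0,0,0],[0,0,0],[0,0,0],[0,0,0],[0,0,0],[0,0,0]],"jaw":[20,20,20,20,20,20,20,20]}'
```

```text
time: 39.35
ee_pos: [0.4378, 0.3346, 0.2322]
eef_rot: [0.75, 0.662, -0.002, 0.0]
ft_force: [-0.3, 0.4, -0.0]
width: 0.0273
time: 40.15
ee_pos: [0.4371, 0.3346, 0.1727]
eef_rot: [0.75, 0.662, -0.002, -0.0]
ft_force: [-2.4, 0.9, 0.1]
width: 0.0269
```

```bash
python3 -m inch '{"translation":[[0,0,0],[0,0,0],[0,0,0],[0,0,0],[0,0,0],[0,0,0],[0,0,0],[0,0,0]],"rot":[[0,0,0],[0,0,0],[0,0,0],[0,0,0],[0,0,0],[0,0,0],[0,0,0],[0,0,0]],"jaw":[48,48,48,48,48,48,48,48]}'
python3 -m inch '{"translation":[[0,0,0.15],[0,0,0.3],[0,0,0.6],[0,0,0.9],[0,0,1],[0,0,1]],"rot":[[0,0,0],[0,0,0],[0,0,0],[0,0,0],[0,0,0],[0,0,0]],"jaw":[48,48,48,48,48,48]}'
python3 -m inch '{"translation":[[0,-0.3,0],[0,-0.6,0],[0,-0.9,0],[0,-1,0],[0,-1,0],[0,-1,0],[0,-1,0],[0,-1,0],[0,-1,0],[0,-1,0]],"rot":[[0,0,0],[0,0,0],[0,0,0],[0,0,0],[0,0,0],[0,0,0],[0,0,0],[0,0,0],[0,0,0],[0,0,0]],"jaw":[48,48,48,48,48,48,48,48,48,48]}'
python3 - <<'E'
from geo import *
w=eyes.camera("wrist"); t=eyes.camera("scene")
a=cv2.resize(t[130:320,80:400],(800,475)); b=cv2.resize(w,(400,300))
cv2.imwrite("pics/f.png",a); cv2.imwrite("pics/fw.png",b)
E
```

```text
time: 40.95
ee_pos: [0.437, 0.3346, 0.1727]
eef_rot: [0.75, 0.662, -0.002, -0.0]
ft_force: [-2.8, 0.3, -0.8]
width: 0.0479
time: 41.55
ee_pos: [0.4381, 0.3351, 0.2751]
eef_rot: [0.75, 0.661, -0.0, 0.0]
ft_force: [0.2, 0.2, 0.1]
width: 0.0479
time: 42.55
ee_pos: [0.4379, 0.2356, 0.275]
eef_rot: [0.75, 0.662, -0.0, 0.0]
ft_force: [-0.9, -0.1, -0.8]
width: 0.048
```

View pics/f.png

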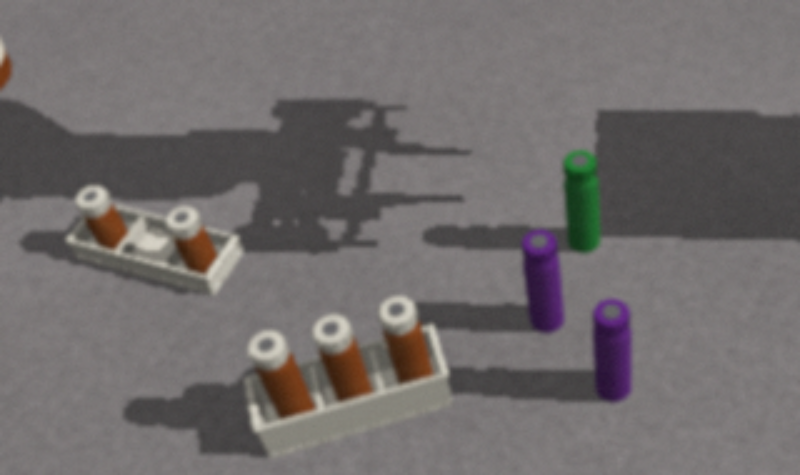

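View pics/fw.png

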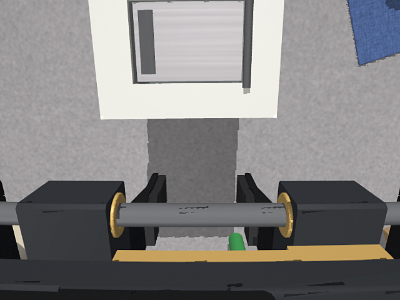

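All the vials stand upright in their trays, the look-alikes are where they were, the flap is shut and the gripper is empty and clear of everything.

```bash
python3 -c "
from bench import r
print(r.close_job())"
```

```text
the job is handed in; nothing more can be done
None
```

I finished the job and handed it in at about 43 s. `close_job()` gives no verdict, so the result below rests on my own last checks.

- **Tall vials:** both went into the free cells of the tall-vial tray. The last scene picture shows three tall vials standing upright there.
- **Short vial:** it went into the far cell of the short-vial tray. The same picture shows two short vials standing upright there.
- **Broken vials:** each was pushed through the flap with the fingers about 35 mm deep, then the jaws were opened to 48 mm. Afterwards the flap was shut flush, no vial was on the lid or in the gripper, and neither broken vial was left on the bench.
- **Look-alikes and filled cells:** the green and purple vials still stand, and I saw no shift of the vials that were already in the trays.

**What I could not check:** the inside of the bin cannot be seen, so both broken vials lying below 120 mm is inferred from the shut flap.

**Measurements:** the top and wrist cameras agreed to about 2–5 mm, except a first wrist reading of the short vial at the image edge, about 8 mm off. A second look settled that. The bin lid measured about 6 mm larger than the bin's stated size; I took this as overhang, since the slot measured close to its stated size.

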